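Check the seal pots for the reactor

ROBOT

A 7-joint arm with a two-finger parallel gripper is mounted at the origin on the work surface. World frame = base frame: x ahead of the robot, y to its left, z up, the work surface at z = 0. Lengths are in m, angles in rad, forces in N, time in s.
With the tool pointing down it reaches from about 0.4 to 0.875 m from the base axis. Payload 6.5 kg.
Tool frame: the origin (TCP) lies at the very end of the fingers, on their centre line; the grasp point (between the pads) lies 19 mm behind it; x points along the fingers, y is the direction in which the jaws open and shut, and the axes are right-handed (so a half turn about x gives the same grasp; the last joint's range is limited). The gripper opens to 85 mm and grips with 20 to 120 N. Pads are 22 mm wide; open, the fingers measure 114 mm over their backs; the gripper's body (76 mm by 85 mm) begins 54 mm behind the grasp point. The pads swing forward as they close: fully open they stand 13 mm farther back than shut.
Start: joints at [-1.176, 0.536, -0.004, 1.538, 0.003, 1.067, -0.071], TCP at [0.289, 0.582, 0.231] pointing down, gripper open.
Joint ranges: [-2.7, 2.7], [-0.37, 2.16], [-1.27, 1.26], [0.24, 2.4], [-1.31, 4.45], [0.19, 1.91], [-2.76, 2.76]. Speed limits (rad/s): [2.39, 2.39, 3.14, 3.14, 3.14, 3.14, 3.14].

INTERFACE

Orientations are given as [roll, pitch, yaw] about the fixed x, y, z axes, in that order (R = Rz(yaw) Ry(pitch) Rx(roll)).
In Python, from plant import readout, viewer, job gives the robot as it stands. The module is installed in compiled form; this text tells all that it offers.
- The arm moves only by the tool apply_moves, never from a script. Its argument "increments" is a list of rows, each an object with "grip": the closure in counts, from 0 (fully open) to 255 (shut); "linear": the shift along the tool's x, y, z normalised to -1 to 1, where 1 is 75 cm, a list of three; "roll": the turn about the tool's x normalised to -1 to 1, where 1 is pi rad. In form: [{"grip": grip, "linear": [dx, dy, dz], "roll": roll}, ...]. A call has 1 to 20 rows; each row is the pose to reach, as a shift and turn from the pose measured when the call began, along the tool's axes at that moment, turning the shorter way round; what a row does not reach only later rows make up. A row lasts 1/8 s, in which the tool goes at most 62.5 mm and 10.7 degrees, less where a joint would pass 70% of its speed; a pose out of reach is approached as far as the arm can. A call with a number of a shift or a turn outside -1 to 1 is refused whole. A call with a gripper value outside its range is refused whole. The fingers move at their own pace and stop on an object; "grip_force" is the grip in N (left out, the last holds). Time passes only in rows, so rows that repeat a pose let the fingers close. It gives the time, the measured TCP pose, the force and the opening at its end, in the units of the state.
- readout.get_state(): the state, without advancing time (a new reading comes with each control period).
- viewer.snapshot(name): name is "side" or "top"; returns a dict with "img" (420x560x3 uint8, blue, green, red), "mtx" (3x3 intrinsics, pixels), "rvec" (rotation vector, rad) and "tvec" (3), from world to camera coordinates, as OpenCV has them. Camera axes: x right, y down, z forward; pixel columns grow to the right and rows downward; lengths in m; the calibration is good to about 2 mm. A picture is of the moment at which its call begins. There is no depth.
- job.sign_off(): hands the job in, once; it reports no verdict.
The state is a dict: "clock": time; "joint_pos": joint angles; "joint_vel": joint speeds; "joint_efforts": joint torques, N m; "ee_pos": TCP position; "ee_rot": TCP orientation; "force": force on the tool from outside, world axes, zero at the start; "ft_torque": the same for the moment, N m; "grip_width": opening from 0.0 (shut) to 1.0 (fully open).
Only numpy, scipy, OpenCV 4.12 (cv2) and the standard library are available. Lean on these libraries where they do the work, as an engineer would, in place of code of your own. Each camera call takes 0.05 s, during which the arm holds its last target. There are 200 camera calls.

TASK

The two lidded steel pots each hold a white seal ring, one large and one small, and nobody knows which is where. Take the lids off both pots, laying them gently on the bench, and compare what is inside; only then set the open pot with the larger ring gently, upright and wholly on the round black mat. Leave the other pot standing where it is, and leave both rings in their pots.

Things in the scene. Friction and masses are not known exactly. Their poses are not given: they have to be found in the camera images.
- pot_1_center (a point): One of two identical round steel pots, 64 mm across, 40 mm high, 3 mm wall, 4 mm floor, about 0.14 kg, loose on the bench; each starts lidded and holds one ring, which one varies. This point: on its axis, 20 mm above its underside; z up. Nothing but the flat mat lies within 90 mm of its wall, and the bench from the pot straight towards the robot (-x) is clear, 160 mm long, 80 mm wide.
- pot_2_center (a point): The other pot, like pot_1 in every way: 64 mm across, 40 mm high, the point on its axis 20 mm above its underside.
- lid_1_knob (a point): Loose steel lid on pot_1, 0.07 kg: disc 66 mm across, 4 mm thick; below it a plug 50 mm across, loosely 4 mm deep in the pot; on top an upright round knob 18 mm across, 28 mm high. This point: middle of the knob, 14 mm above the disc and 14 mm below the knob top; 58 mm above the bench on the pot, 22 mm when the lid lies on the bench. Lifts straight up.
- lid_2_knob (a point): The same kind of lid, starting on pot_2; the point is the middle of its knob.
- ring_large_center (a point): White plastic seal ring, loose on the floor of one of the pots under the lid, outside diameter 48 mm, hole 26 mm, 10 mm thick. This point is its centre. The pot whose axis is nearest horizontally (within 20 mm) holds it.
- ring_small_center (a point): White plastic seal ring, loose on the floor of one of the pots under the lid, outside diameter 26 mm, hole 12 mm, 10 mm thick. This point is its centre. The pot whose axis is nearest horizontally (within 20 mm) holds it.
- mat_top (a point): Round flat black rubber mat, 130 mm across, 4 mm thick, fixed to the bench. This point is the centre of its upper face. Pots and mat stand side by side in front of the robot, in any order, at least 150 mm apart between centres.
Things that resemble listed ones, but are neither listed nor needed, are in the scene too. Leave any blue, pink or yellow look-alike of the part that bears lid_2_knob alone.

How it is judged:
On the way:
1. both lids lie on the bench, off the pots, while both pots still stand upright within 30 mm of where they were (height (world z) of each of lid_1_knob, lid_2_knob below 0.04 m and horizontal distance between each of lid_1_knob, lid_2_knob and pot_1_center above 0.05 m and horizontal distance between each of lid_1_knob, lid_2_knob and pot_2_center above 0.05 m and distance of each of pot_1_center, pot_2_center from where it was at the start of the episode below 0.03 m and angle between each of pot_1_center, pot_2_center's own z axis and vertical below 0.17 rad), for 0.2 s.
At the end, for the whole second after the job is handed in: Large-ring pot upright (10 deg) on the mat, axis within 36 mm of its centre, ring inside; other pot upright within 30 mm of its start, small ring inside; both lids on the bench, knob centres below 40 mm and over 50 mm from both pot axes (height (world z) of each of lid_1_knob, lid_2_knob below 0.04 m and horizontal distance between each of lid_1_knob, lid_2_knob and pot_1_center above 0.05 m and horizontal distance between each of lid_1_knob, lid_2_knob and pot_2_center above 0.05 m and ((horizontal distance between pot_1_center and mat_top below 0.036 m and z of pot_1_center in the frame of mat_top below 0.026 m and angle between each of pot_1_center, pot_2_center's own z axis and vertical below 0.17 rad and distance between ring_large_center and pot_1_center below 0.03 m and distance between ring_small_center and pot_2_center below 0.03 m and distance of pot_2_center from where it was at the start of the episode below 0.03 m) or (horizontal distance between pot_2_center and mat_top below 0.036 m and z of pot_2_center in the frame of mat_top below 0.026 m and angle between each of pot_2_center, pot_1_center's own z axis and vertical below 0.17 rad and distance between ring_large_center and pot_2_center below 0.03 m and distance between ring_small_center and pot_1_center below 0.03 m and distance of pot_1_center from where it was at the start of the episode below 0.03 m))); the robot touches nothing.
It fails at once if a lid or pot is dropped or slammed: moving faster than 0.7 m/s just above the bench ((height (world z) of lid_1_knob below 0.05 m and linear speed of lid_1 above 0.7 m/s) or (height (world z) of lid_2_knob below 0.05 m and linear speed of lid_2 above 0.7 m/s) or (height (world z) of pot_1_center below 0.04 m and linear speed of pot_1 above 0.7 m/s) or (height (world z) of pot_2_center below 0.04 m and linear speed of pot_2 above 0.7 m/s)).
It also fails if it takes over 64 s, if anything falls off the work surface, if the arm or the gripper's body presses on something with over 40 N, if the wrist force passes 120 N, or if a joint passes its speed limit or range.

## Working session

There is one attempt and no reset: what is moved stays moved. The work goes in short steps, Python scripts to look and compute and a tool call to move; the robot and the scene stay as the last step left them, time stands still between calls to the robot, and variables do not carry over. Pictures are saved under pics/ and viewed, about 8 in all and at most 12, crops included, and the job is handed in when it is done.

Besides the shell and the picture viewer there is one more tool, called by a JSON object that holds its "api" and its "payload", one argument or row to a line. apply_moves: Moves the arm, as the interface text tells. Its arguments: {"type":"object","properties":{"increments":{"type":"array","items":{"type":"object","properties":{"grip":{"type":"number"},"linear":{"type":"array","items":{"type":"number","minimum":-1,"maximum":1}},"roll":{"type":"number","minimum":-1,"maximum":1}}}},"grip_force":{"type":"number"}},"required":["increments"]}

```bash
mkdir -p pics; cat > h.py <<'E'
import cv2, numpy as np, pickle
from plant import readout, viewer, job
def snap(name, fn=None):
    s=viewer.snapshot(name)
    if fn: cv2.imwrite('pics/'+fn+'.png', s['img'])
    return s
def ray(s,uv):
    R,_=cv2.Rodrigues(np.array(s['rvec'],float)); t=np.array(s['tvec'],float).ravel()
    p=cv2.undistortPoints(np.array([[uv]],float),np.array(s['mtx'],float),None).ravel()
    return -R.T@t, R.T@np.array([p[0],p[1],1.])
def onplane(s,uv,z):
    c,d=ray(s,uv); return c+d*(z-c[2])/d[2]
def proj(s,P):
    return cv2.projectPoints(np.array([P],float).reshape(-1,3),np.array(s['rvec'],float),np.array(s['tvec'],float),np.array(s['mtx'],float),None)[0].reshape(-1,2)
E
python3 - <<'E'
from h import *
for n in('top','side'):
    s=snap(n,n+'0'); c,d=ray(s,(280,210)); print(n,c.round(3),d.round(3),s['mtx'][0][0])
a=cv2.imread('pics/top0.png');b=cv2.imread('pics/side0.png')
print(readout.get_state())
E
```

```text
top [0.485 0.04  0.956] [ 0.134 -0.008 -0.991] 436.58279372004824
side [0.438 0.516 0.628] [ 0.229 -0.605 -0.762] 385.0924702492914
{'clock': 0.1, 'joint_pos': array([-1.17620918,  0.53708048, -0.00443309,  1.53879206,  0.00261436,
        1.06733109, -0.07120272]), 'joint_vel': array([ 0.00065847, -0.00147381, -0.00137942, -0.00092506,  0.00065163,
       -0.00082906,  0.0021366 ]), 'joint_efforts': array([ 2.32501858e-03, -5.84558737e+01,  1.05167158e+00, -2.59776235e+01,
        1.26395372e-02,  4.58257680e-03, -2.89593356e-05]), 'ee_pos': array([0.28878362, 0.58166913, 0.23050029]), 'ee_rot': array([-1.48723393,  1.56919097, -1.94794986]), 'force': array([ 0.58992189,  0.60526759, -0.21056278]), 'ft_torque': array([ 0.0489471 , -0.00295376, -0.0148642 ]), 'grip_width': 0.9938147903563713}
```

View pics/top0.png

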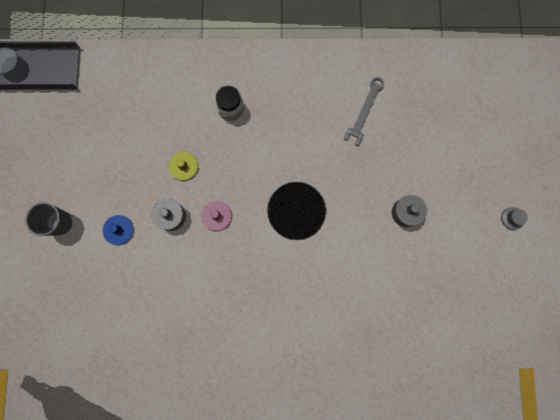

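View pics/side0.png

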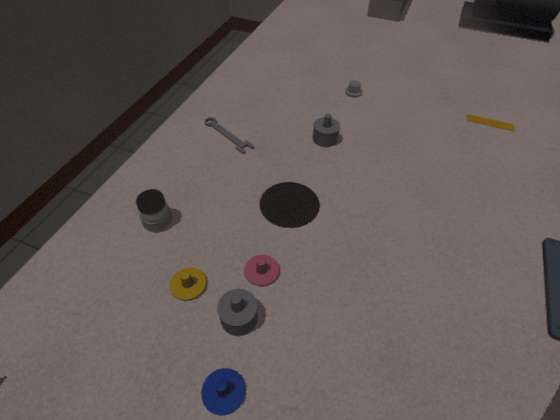

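The top view shows the pots at about (168,215) and (410,211), the mat at (297,211), and blue, yellow and pink decoy lids around the left pot. In the side view the pots are at (238,312) and (326,131). Next, enlarged crops for pixel measurements.

```bash
python3 - <<'E'
from h import *
a=cv2.imread('pics/top0.png');b=cv2.imread('pics/side0.png')
def crop(im,u,v,r=30): return cv2.resize(im[v-r:v+r,u-r:u+r],None,fx=6,fy=6,interpolation=cv2.INTER_CUBIC)[:, :]
T=np.vstack([np.hstack([crop(a,168,215,25),crop(a,410,211,25)]),np.hstack([crop(b,238,310,25),crop(b,326,130,25)])])
T=cv2.convertScaleAbs(T,alpha=1.5)
for k in range(0,600,60): T[k,::6]=(0,255,0); T[::6,k]=(0,255,0)
cv2.imwrite('pics/crops0.png',T)
s=snap('top')
m=cv2.inRange(a,(0,0,0),(30,30,30)); m=cv2.morphologyEx(m,cv2.MORPH_OPEN,np.ones((5,5)))
n,l,st,c=cv2.connectedComponentsWithStats(m)
for i in range(1,n):
    if st[i][4]>200: print(st[i],c[i].round(1),onplane(s,c[i],0.004).round(4), 'diam', np.sqrt(st[i][4]*4/np.pi)*.96/436)
hsv=cv2.cvtColor(a,cv2.COLOR_BGR2HSV)
m=cv2.inRange(hsv,(0,110,60),(180,255,255)); n,l,st,c=cv2.connectedComponentsWithStats(m)
for i in range(1,n):
    if st[i][4]>200: print('col',st[i],onplane(s,c[i],0.006).round(4))
E
```

```text
[ 269  183   56   56 2485] [296.3 210.5] [ 0.6126 -0.0032  0.004 ] diam 0.12385199301990718
col [169 152  29  29 618] [0.7142 0.2489 0.006 ]
col [103 215  30  30 640] [0.5717 0.3877 0.006 ]
col [519 368  19  52 728] [ 0.2288 -0.4771  0.006 ]
col [  0 370   7  50 273] [0.2369 0.6086 0.006 ]
```

View pics/crops0.png

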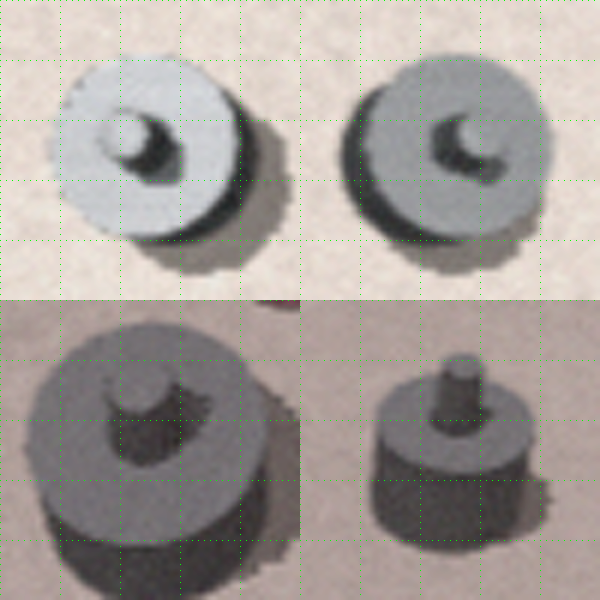

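The crops show clean lid discs and knob tops: top-view discs at about (167,214) and (411.5,210.5), side-view discs at about (237.5,307) and (327,126). I'm casting rays through these.

```bash
python3 - <<'E'
from h import *
s={n:snap(n) for n in('top','side')}
M={'A':dict(top=[(166.8,214.1),(163.8,211.8)],side=[(237.1,306.9),(236.4,299.1)]),
   'B':dict(top=[(411.1,210.1),(415.6,207.3)],side=[(326.4,125.4),(327.8,116.3)])}
for k,v in M.items():
  for n,p in v.items(): print(k,n,'disc',onplane(s[n],p[0],.044).round(4),'knob',onplane(s[n],p[1],.072).round(4))
  for i in (0,1):
    c1,d1=ray(s['top'],v['top'][i]);c2,d2=ray(s['side'],v['side'][i])
    t=np.linalg.lstsq(np.c_[d1,-d2],c2-c1,rcond=None)[0]; print('tri',((c1+d1*t[0]+c2+d2*t[1])/2).round(4))
for n in s: print(n,'mat px',proj(s[n],[0.6126,-0.0032,.004]))
b=s['side']['img']; m=cv2.inRange(b,(0,0,0),(45,45,45))[170:240,240:340]; mm=cv2.moments(m,True); print(mm['m00'],onplane(s['side'],(240+mm['m10']/mm['m00'],170+mm['m01']/mm['m00']),.004))
hsv=cv2.cvtColor(b,cv2.COLOR_BGR2HSV); m=cv2.inRange(hsv,(150,90,60),(180,255,255));m[:240]=0; y,x=np.nonzero(m); print('pink',onplane(s['side'],(x.mean(),y.mean()),.006), len(x))
from scipy.spatial.transform import Rotation as R
print(R.from_euler('xyz',readout.get_state()['ee_rot']).as_matrix().round(3))
E
```

```text
A top disc [0.6005 0.2713 0.044 ] knob [0.6017 0.2705 0.072 ]
A side disc [0.6017 0.2719 0.044 ] knob [0.6006 0.2721 0.072 ]
tri [0.6012 0.2716 0.0435]
tri [0.6017 0.271  0.0695]
B top disc [ 0.6071 -0.2433  0.044 ] knob [ 0.6091 -0.244   0.072 ]
B side disc [ 0.6086 -0.2441  0.044 ] knob [ 0.6077 -0.2429  0.072 ]
tri [ 0.6076 -0.2429  0.045 ]
tri [ 0.6087 -0.2445  0.0708]
top mat px [[296.27567269 210.44286052]]
side mat px [[289.67460124 203.84512198]]
2069.0 [ 0.61292248 -0.00110696  0.004     ]
pink [0.60329202 0.17162572 0.006     ] 774
[[-0.     0.445  0.896]
 [-0.001  0.896 -0.445]
 [-1.    -0.001  0.   ]]
```

Both views agree within 2 mm and the heights match (0.044 and 0.07):
- pot A (0.601, 0.2715)
- pot B (0.608, -0.244)
- mat (0.6127, -0.002)

I'll start with A's lid, with the jaws turned along world x.

{"api": "apply_moves", "payload": {
  "increments": [
    {"grip": 120,"linear": [0.107,-0.1853,0.5572],"roll": 0.3533},
    {"grip": 120,"linear": [0.107,-0.1853,0.5572],"roll": 0.3533},
    {"grip": 120,"linear": [0.107,-0.1853,0.5572],"roll": 0.3533},
    {"grip": 120,"linear": [0.107,-0.1853,0.5572],"roll": 0.3533},
    {"grip": 120,"linear": [0.107,-0.1853,0.5572],"roll": 0.3533},
    {"grip": 120,"linear": [0.107,-0.1853,0.5572],"roll": 0.3533},
    {"grip": 120,"linear": [0.107,-0.1853,0.5572],"roll": 0.3533},
    {"grip": 120,"linear": [0.107,-0.1853,0.5572],"roll": 0.3533},
    {"grip": 120,"linear": [0.107,-0.1853,0.5572],"roll": 0.3533},
    {"grip": 120,"linear": [0.107,-0.1853,0.5572],"roll": 0.3533},
    {"grip": 120,"linear": [0.107,-0.1853,0.5572],"roll": 0.3533},
    {"grip": 120,"linear": [0.107,-0.1853,0.5572],"roll": 0.3533}
  ],
  "grip_force": 40
}}

```text
clock: 1.75
ee_pos: [0.6009, 0.2728, 0.151]
ee_rot: [-0.851, 1.57, -2.42]
force: [-0.0, 0.1, -0.7]
grip_width: 0.534
```

{"api": "apply_moves", "payload": {
  "increments": [
    {"grip": 120,"linear": [0.05,0,0.0017],"roll": 0},
    {"grip": 120,"linear": [0.09,0,0.0017],"roll": 0},
    {"grip": 120,"linear": [0.12,0,0.0017],"roll": 0},
    {"grip": 120,"linear": [0.1373,0,0.0017],"roll": 0},
    {"grip": 120,"linear": [0.1373,0,0.0017],"roll": 0},
    {"grip": 255,"linear": [0.1373,0,0.0017],"roll": 0},
    {"grip": 255,"linear": [0.1373,0,0.0017],"roll": 0},
    {"grip": 255,"linear": [0.1373,0,0.0017],"roll": 0},
    {"grip": 255,"linear": [0.1373,0,0.0017],"roll": 0},
    {"grip": 255,"linear": [0.1373,0,0.0017],"roll": 0},
    {"grip": 255,"linear": [0.1373,0,0.0017],"roll": 0}
  ]
}}

```text
clock: 3.12
ee_pos: [0.6019, 0.2718, 0.0493]
ee_rot: [1.953, 1.569, 0.383]
force: [0.8, -0.4, 6.3]
grip_width: 0.193
```

The grip holds on the knob (16–18 mm). Next: lift, carry toward -x, and lower to just above the bench.

{"api": "apply_moves", "payload": {
  "increments": [
    {"grip": 255,"linear": [-0.03,0,0],"roll": 0},
    {"grip": 255,"linear": [-0.08,0,0],"roll": 0},
    {"grip": 255,"linear": [-0.08,0,0],"roll": 0},
    {"grip": 255,"linear": [-0.08,-0.06,0],"roll": 0},
    {"grip": 255,"linear": [-0.08,-0.12,0],"roll": 0},
    {"grip": 255,"linear": [-0.08,-0.17,0],"roll": 0},
    {"grip": 255,"linear": [-0.08,-0.189,0],"roll": 0},
    {"grip": 255,"linear": [-0.08,-0.189,0],"roll": 0},
    {"grip": 255,"linear": [-0.03,-0.189,0],"roll": 0},
    {"grip": 255,"linear": [0.01,-0.189,0],"roll": 0},
    {"grip": 255,"linear": [0.035,-0.189,0],"roll": 0},
    {"grip": 255,"linear": [0.042,-0.189,0],"roll": 0},
    {"grip": 255,"linear": [0.0455,-0.189,0],"roll": 0},
    {"grip": 255,"linear": [0.0455,-0.189,0],"roll": 0}
  ]
}}

```text
clock: 4.88
ee_pos: [0.4609, 0.2719, 0.0156]
ee_rot: [2.037, 1.567, 0.468]
force: [-0.4, 0.4, -0.5]
grip_width: 0.193
```

{"api": "apply_moves", "payload": {
  "increments": [
    {"grip": 255,"linear": [0.0018,0,0],"roll": 0},
    {"grip": 255,"linear": [0.003,0,0],"roll": 0},
    {"grip": 255,"linear": [0.003,0,0],"roll": 0},
    {"grip": 255,"linear": [0.003,0,0],"roll": 0}
  ]
}}

```text
clock: 5.38
ee_pos: [0.4609, 0.2719, 0.0134]
ee_rot: [2.046, 1.567, 0.477]
force: [1.1, -0.9, -0.8]
grip_width: 0.19
```

{"api": "apply_moves", "payload": {
  "increments": [
    {"grip": 255,"linear": [0.0012,0,0],"roll": 0},
    {"grip": 255,"linear": [0.002,0,0],"roll": 0},
    {"grip": 255,"linear": [0.002,0,0],"roll": 0},
    {"grip": 255,"linear": [0.002,0,0],"roll": 0}
  ]
}}

```text
clock: 5.88
ee_pos: [0.461, 0.272, 0.0132]
ee_rot: [2.218, 1.567, 0.648]
force: [-4.1, -2.0, 17.3]
grip_width: 0.194
```

{"api": "apply_moves", "payload": {
  "increments": [
    {"grip": 120,"linear": [0,0,0],"roll": 0},
    {"grip": 120,"linear": [0,0,0],"roll": 0},
    {"grip": 120,"linear": [0,0,0],"roll": 0},
    {"grip": 120,"linear": [-0.06,0,0],"roll": 0},
    {"grip": 120,"linear": [-0.12,0,0],"roll": 0},
    {"grip": 120,"linear": [-0.18,0,0],"roll": 0},
    {"grip": 120,"linear": [-0.18,0,0],"roll": 0},
    {"grip": 120,"linear": [-0.18,0.196,0.6876],"roll": 0},
    {"grip": 120,"linear": [-0.18,0.196,0.6876],"roll": 0},
    {"grip": 120,"linear": [-0.18,0.196,0.6876],"roll": 0},
    {"grip": 120,"linear": [-0.18,0.196,0.6876],"roll": 0},
    {"grip": 120,"linear": [-0.18,0.196,0.6876],"roll": 0},
    {"grip": 120,"linear": [-0.18,0.196,0.6876],"roll": 0},
    {"grip": 120,"linear": [-0.18,0.196,0.6876],"roll": 0},
    {"grip": 120,"linear": [-0.18,0.196,0.6876],"roll": 0},
    {"grip": 120,"linear": [-0.18,0.196,0.6876],"roll": 0},
    {"grip": 120,"linear": [-0.18,0.196,0.6876],"roll": 0},
    {"grip": 120,"linear": [-0.18,0.196,0.6876],"roll": 0}
  ]
}}

```text
clock: 8.12
ee_pos: [0.6078, -0.2423, 0.1461]
ee_rot: [2.925, 1.567, 1.356]
force: [-0.7, 0.4, -0.2]
grip_width: 0.534
```

```bash
python3 - <<'E'
from h import *
from scipy.spatial.transform import Rotation as R
st=readout.get_state(); p=st['ee_pos']; M=R.from_euler('xyz',st['ee_rot']).as_matrix(); print(p,M.round(3))
print('lin to B knob', (M.T@(np.array([.608,-.2437,.048])-p)/.75).round(4))
T=snap('top');S=snap('side')
cv2.imwrite('pics/l1.png',np.vstack([cv2.resize(T['img'][150:300,80:330],None,fx=2.4,fy=2.4),cv2.resize(S['img'][230:400,170:380],(600,0) if 0 else None,fx=600/210,fy=1.4)]))
E
```

```text
[ 0.60775656 -0.24230368  0.14613937] [[ 0.001  1.     0.002]
 [ 0.004  0.002 -1.   ]
 [-1.     0.001 -0.004]]
lin to B knob [0.1308 0.0002 0.0024]
```

View pics/l1.png

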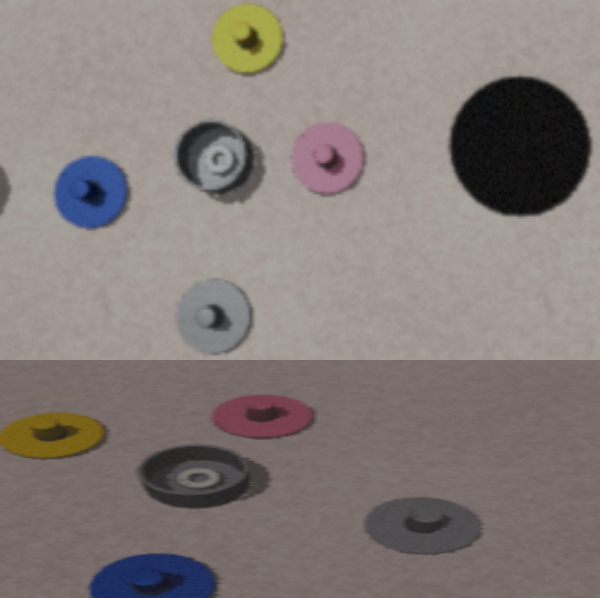

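Pot A is open at crop (214,157) and its lid lies flat at (213,316). The ring inside is about 28 mm across by pixel ratio, so it looks like the small one. I'll open B before deciding.

{"api": "apply_moves", "payload": {
  "increments": [
    {"grip": 120,"linear": [0.05,0,0.0024],"roll": 0},
    {"grip": 120,"linear": [0.09,0,0.0024],"roll": 0},
    {"grip": 120,"linear": [0.12,0,0.0024],"roll": 0},
    {"grip": 120,"linear": [0.1308,0,0.0024],"roll": 0},
    {"grip": 120,"linear": [0.1308,0,0.0024],"roll": 0},
    {"grip": 255,"linear": [0.1308,0,0.0024],"roll": 0},
    {"grip": 255,"linear": [0.1308,0,0.0024],"roll": 0},
    {"grip": 255,"linear": [0.1308,0,0.0024],"roll": 0},
    {"grip": 255,"linear": [0.1308,0,0.0024],"roll": 0},
    {"grip": 255,"linear": [0.1308,0,0.0024],"roll": 0},
    {"grip": 255,"linear": [0.1308,0,0.0024],"roll": 0}
  ]
}}

```text
clock: 9.6
ee_pos: [0.6092, -0.2434, 0.05]
ee_rot: [2.284, 1.566, 0.717]
force: [-0.0, 0.4, 7.3]
grip_width: 0.191
```

{"api": "apply_moves", "payload": {
  "increments": [
    {"grip": 255,"linear": [-0.03,0,0],"roll": 0},
    {"grip": 255,"linear": [-0.08,0,0],"roll": 0},
    {"grip": 255,"linear": [-0.08,0,0],"roll": 0},
    {"grip": 255,"linear": [-0.08,-0.06,0],"roll": 0},
    {"grip": 255,"linear": [-0.08,-0.12,0],"roll": 0},
    {"grip": 255,"linear": [-0.08,-0.17,0],"roll": 0},
    {"grip": 255,"linear": [-0.08,-0.189,0],"roll": 0},
    {"grip": 255,"linear": [-0.08,-0.189,0],"roll": 0},
    {"grip": 255,"linear": [-0.03,-0.189,0],"roll": 0},
    {"grip": 255,"linear": [0.01,-0.189,0],"roll": 0},
    {"grip": 255,"linear": [0.035,-0.189,0],"roll": 0},
    {"grip": 255,"linear": [0.042,-0.189,0],"roll": 0},
    {"grip": 255,"linear": [0.0455,-0.189,0],"roll": 0},
    {"grip": 255,"linear": [0.047,-0.189,0],"roll": 0},
    {"grip": 255,"linear": [0.047,-0.189,0],"roll": 0}
  ]
}}

```text
clock: 11.48
ee_pos: [0.468, -0.2439, 0.0148]
ee_rot: [2.121, 1.565, 0.554]
force: [0.6, 0.1, -1.2]
grip_width: 0.194
```

{"api": "apply_moves", "payload": {
  "increments": [
    {"grip": 255,"linear": [0.0012,0,0],"roll": 0},
    {"grip": 255,"linear": [0.0024,0,0],"roll": 0},
    {"grip": 255,"linear": [0.003,0,0],"roll": 0},
    {"grip": 255,"linear": [0.003,0,0],"roll": 0}
  ]
}}

```text
clock: 11.98
ee_pos: [0.4685, -0.2441, 0.0138]
ee_rot: [2.064, 1.564, 0.497]
force: [-3.1, 1.9, 15.1]
grip_width: 0.194
```

{"api": "apply_moves", "payload": {
  "increments": [
    {"grip": 120,"linear": [0,0,0],"roll": 0},
    {"grip": 120,"linear": [0,0,0],"roll": 0},
    {"grip": 120,"linear": [0,0,0],"roll": 0},
    {"grip": 120,"linear": [-0.06,0,0],"roll": 0},
    {"grip": 0,"linear": [-0.12,0,0],"roll": 0},
    {"grip": 0,"linear": [-0.18,0,0],"roll": 0},
    {"grip": 0,"linear": [-0.18,0,0],"roll": 0}
  ]
}}

```text
clock: 12.85
ee_pos: [0.4699, -0.2457, 0.1519]
ee_rot: [1.635, 1.559, 0.068]
force: [-0.1, 0.5, -0.3]
grip_width: 1.001
```

```bash
python3 - <<'E'
from h import *
T=snap('top');S=snap('side')
A=(.6011,.2715);B=(.608,-.2437)
def c(s,p,r=25):
    u,v=proj(s,[*p,.02])[0].round().astype(int); print((u-r,v-r)); return cv2.convertScaleAbs(cv2.resize(s['img'][v-r:v+r,u-r:u+r],None,fx=6,fy=6,interpolation=cv2.INTER_CUBIC),alpha=1.4)
cv2.imwrite('pics/both.png',np.vstack([np.hstack([c(T,A),c(T,B)]),np.hstack([c(S,A),c(S,B)])]))
E
```

```text
(np.int64(144), np.int64(190))
(np.int64(383), np.int64(186))
(np.int64(214), np.int64(288))
(np.int64(301), np.int64(108))
```

View pics/both.png

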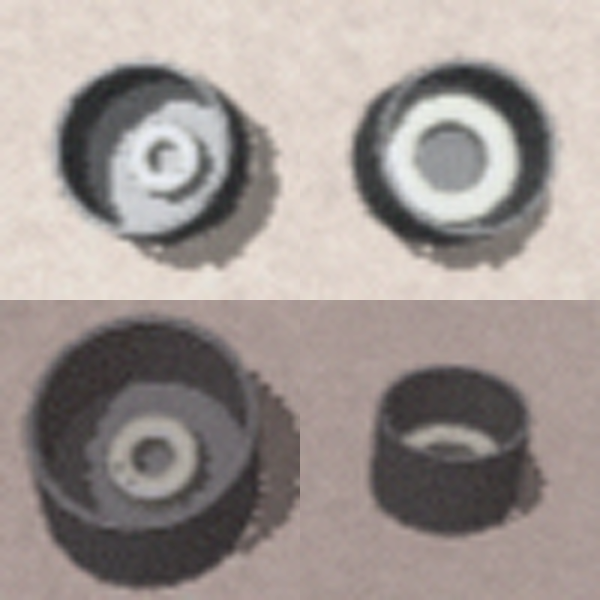

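Pot B (right) clearly holds the large ring, about 130/180 of the pot's diameter, roughly 47 mm. Pot A holds the small one, and both pots stand upright. Next I'm refining B's rim centre and computing the moves.

```bash
python3 - <<'E'
from h import *
from scipy.spatial.transform import Rotation as R
T=snap('top');S=snap('side')
b1=onplane(T,(410.3,210.6),.04);b2=onplane(S,(325.85,126.6),.04);print(b1,b2)
b=(b1+b2)/2
st=readout.get_state(); p=st['ee_pos']; M=R.from_euler('xyz',st['ee_rot']).as_matrix(); print(p,M.round(3))
for z in (.152,.12,.06,.002): print(z,(M.T@(np.array([b[0],b[1],z])-p)/.75).round(4))
E
```

```text
[ 0.60657412 -0.24275273  0.04      ] [ 0.60958196 -0.24421858  0.04      ]
[ 0.46688765 -0.24400388  0.1476081 ] [[ 0.003  1.     0.004]
 [ 0.004  0.004 -1.   ]
 [-1.     0.003 -0.004]]
0.152 [-0.0052  0.1883 -0.    ]
0.12 [3.750e-02 1.881e-01 1.000e-04]
0.06 [0.1175 0.1878 0.0004]
0.002 [0.1948 0.1876 0.0007]
```

{"api": "apply_moves", "payload": {
  "increments": [
    {"grip": 0,"linear": [0,0.08,0],"roll": 0},
    {"grip": 0,"linear": [0,0.16,0],"roll": 0},
    {"grip": 0,"linear": [0,0.188,0],"roll": 0},
    {"grip": 0,"linear": [0,0.188,0],"roll": 0},
    {"grip": 0,"linear": [0.05,0.188,0],"roll": 0},
    {"grip": 0,"linear": [0.09,0.188,0],"roll": 0},
    {"grip": 0,"linear": [0.09,0.188,0.0003],"roll": 0},
    {"grip": 0,"linear": [0.09,0.188,0.0003],"roll": 0}
  ]
}}

```text
clock: 14.05
ee_pos: [0.6078, -0.2442, 0.0814]
ee_rot: [2.31, 1.566, 0.742]
force: [-0.8, -0.1, 0.4]
grip_width: 0.998
```

{"api": "apply_moves", "payload": {
  "increments": [
    {"grip": 0,"linear": [0.03,0,-0.001],"roll": 0},
    {"grip": 0,"linear": [0.06,0,-0.001],"roll": 0},
    {"grip": 0,"linear": [0.085,0,-0.001],"roll": 0},
    {"grip": 0,"linear": [0.1,0,-0.001],"roll": 0},
    {"grip": 0,"linear": [0.1045,0,-0.001],"roll": 0},
    {"grip": 0,"linear": [0.1045,0,-0.001],"roll": 0},
    {"grip": 255,"linear": [0.1045,0,-0.001],"roll": 0},
    {"grip": 255,"linear": [0.1045,0,-0.001],"roll": 0},
    {"grip": 255,"linear": [0.1045,0,-0.001],"roll": 0},
    {"grip": 255,"linear": [0.1045,0,-0.001],"roll": 0}
  ]
}}

```text
clock: 15.3
ee_pos: [0.6088, -0.2435, 0.004]
ee_rot: [2.089, 1.565, 0.521]
force: [-0.8, 0.7, 5.7]
grip_width: 0.718
```

{"api": "apply_moves", "payload": {
  "increments": [
    {"grip": 255,"linear": [-0.02,0,0],"roll": 0},
    {"grip": 255,"linear": [-0.05,0,0],"roll": 0},
    {"grip": 255,"linear": [-0.06,0,-0.02],"roll": 0},
    {"grip": 255,"linear": [-0.06,0.002,-0.06],"roll": 0},
    {"grip": 255,"linear": [-0.06,0.005,-0.11],"roll": 0},
    {"grip": 255,"linear": [-0.06,0.005,-0.16],"roll": 0},
    {"grip": 255,"linear": [-0.06,0.005,-0.21],"roll": 0},
    {"grip": 255,"linear": [-0.06,0.005,-0.26],"roll": 0},
    {"grip": 255,"linear": [-0.06,0.005,-0.3],"roll": 0},
    {"grip": 255,"linear": [-0.06,0.005,-0.322],"roll": 0},
    {"grip": 255,"linear": [-0.06,0.005,-0.322],"roll": 0},
    {"grip": 255,"linear": [-0.04,0.005,-0.322],"roll": 0},
    {"grip": 255,"linear": [-0.022,0.005,-0.322],"roll": 0},
    {"grip": 255,"linear": [-0.014,0.005,-0.322],"roll": 0},
    {"grip": 255,"linear": [-0.01,0.005,-0.322],"roll": 0},
    {"grip": 255,"linear": [-0.01,0.005,-0.322],"roll": 0}
  ]
}}

```text
clock: 17.3
ee_pos: [0.6119, -0.0022, 0.0121]
ee_rot: [2.081, 1.565, 0.512]
force: [-0.1, -1.2, -1.5]
grip_width: 0.723
```

{"api": "apply_moves", "payload": {
  "increments": [
    {"grip": 255,"linear": [0.002,0,0],"roll": 0},
    {"grip": 255,"linear": [0.004,0,0],"roll": 0},
    {"grip": 255,"linear": [0.005,0,0],"roll": 0},
    {"grip": 255,"linear": [0.006,0,0],"roll": 0},
    {"grip": 255,"linear": [0.006,0,0],"roll": 0}
  ]
}}

```text
clock: 17.92
ee_pos: [0.6119, -0.0022, 0.008]
ee_rot: [2.118, 1.565, 0.549]
force: [-1.1, 0.4, 3.9]
grip_width: 0.723
```

{"api": "apply_moves", "payload": {
  "increments": [
    {"grip": 255,"linear": [0.0012,0,0],"roll": 0},
    {"grip": 255,"linear": [0.0015,0,0],"roll": 0}
  ]
}}

```text
clock: 18.18
ee_pos: [0.6119, -0.0021, 0.008]
ee_rot: [2.206, 1.565, 0.637]
force: [-4.6, 0.6, 12.9]
grip_width: 0.726
```

Firm contact on the mat. I'll release, rise and clear the view.

{"api": "apply_moves", "payload": {
  "increments": [
    {"grip": 0,"linear": [0,0,0],"roll": 0},
    {"grip": 0,"linear": [0,0,0],"roll": 0},
    {"grip": 0,"linear": [0,0,0],"roll": 0},
    {"grip": 0,"linear": [-0.02,0,0],"roll": 0},
    {"grip": 0,"linear": [-0.06,0,0],"roll": 0},
    {"grip": 0,"linear": [-0.12,0,0],"roll": 0},
    {"grip": 0,"linear": [-0.2,0,0],"roll": 0},
    {"grip": 0,"linear": [-0.2,0,0],"roll": 0},
    {"grip": 0,"linear": [-0.2,-0.1,0.2],"roll": 0},
    {"grip": 0,"linear": [-0.2,-0.15,0.4],"roll": 0},
    {"grip": 0,"linear": [-0.2,-0.15,0.4],"roll": 0},
    {"grip": 0,"linear": [-0.2,-0.15,0.4],"roll": 0},
    {"grip": 0,"linear": [-0.2,-0.15,0.4],"roll": 0},
    {"grip": 0,"linear": [-0.2,-0.15,0.4],"roll": 0}
  ]
}}

```text
clock: 19.92
ee_pos: [0.496, -0.3087, 0.1567]
ee_rot: [1.747, 1.567, 0.17]
force: [0.3, -0.1, -0.7]
grip_width: 0.999
```

```bash
python3 - <<'E'
from h import *
T=snap('top','end_top');S=snap('side')
cv2.imwrite('pics/end.png',np.vstack([cv2.resize(T['img'][170:280,130:450],(800,275)),cv2.resize(S['img'][90:350,180:380],(400,520))[:320].repeat(2,1) if 0 else cv2.resize(S['img'][90:350,160:400],(800,325))]))
E
```

```text
(no output)
```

View pics/end.png

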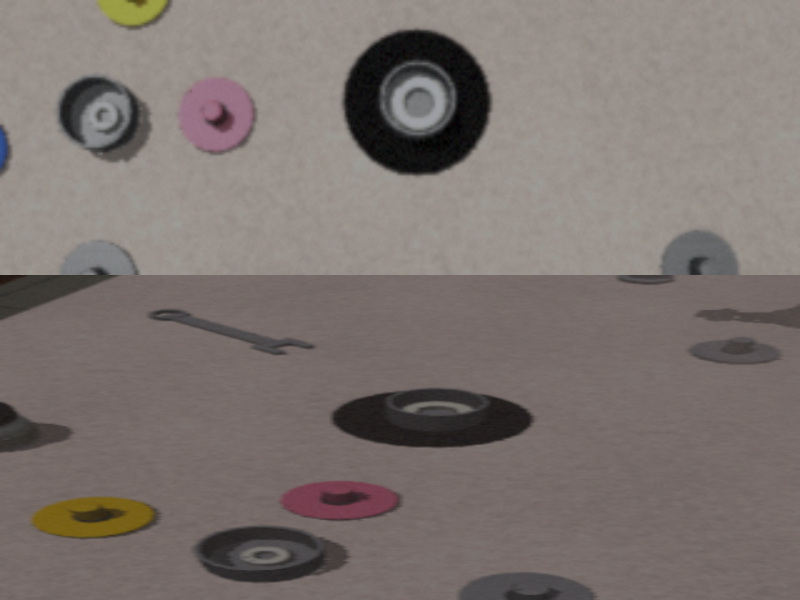

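The large-ring pot stands upright and centred on the mat, at crop (417,100) against a mat centre of (417,101). Pot A is unmoved with its small ring inside. Both lids lie flat on the bench and the arm is clear of everything.

```bash
python3 -c "
from h import *
print(job.sign_off())"
```

```text
the job is handed in; nothing more can be done
None
```

The job is done and handed in at about 20 s of the 64 s allowed; sign-off gives no verdict.

- **Lids:** I took both lids off and lowered each one to the bench about 140 mm in front of its pot before letting go.
- **Comparison:** with both pots open, the right pot (negative y) measured about 47 mm across its ring and the left pot about 28 mm. The large ring was therefore in the right pot.
- **Placing:** I carried the right pot to the mat, lowered it to contact at about 13 N, and released it.

The last pictures, checked by eye, show:
- The large-ring pot is upright and centred on the mat to within a few mm, with its ring inside.
- The left pot has not visibly moved and still holds the small ring.
- Both lids lie flat and well clear of the pots, and the coloured look-alike lids I could see are in place (the blue one was mostly out of frame).
- The gripper is raised and touches nothing.

No check failed. The top and side views disagreed by up to 3 mm on the right pot's position, so I used the average.

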